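Dock the wash bottle at the pump tower

ROBOT

A 7-joint arm with a two-finger parallel gripper is mounted at the origin on the work surface. World frame = base frame: x ahead of the robot, y to its left, z up, the work surface at z = 0. Lengths are in m, angles in rad, forces in N, time in s.
With the tool pointing down it reaches from about 0.425 to 0.925 m from the base axis. Payload 6.8 kg.
Tool frame: the origin (TCP) lies between the finger pads; the fingertips stand 14 mm ahead of it and the grasp point (between the pads) lies 5 mm behind it; z points along the fingers, y is the line along which they close (so a half turn about z gives the same grasp; the last joint's range is limited). The gripper opens to 85 mm and grips with 20 to 120 N. Pads are 22 mm wide; open, the fingers measure 114 mm over their backs; the gripper's body (76 mm by 85 mm) begins 54 mm behind the grasp point. The pads swing forward as they close: fully open they stand 13 mm farther back than shut.
Start: joints at [1.092, 0.477, 0.022, 1.555, -0.011, 1.109, -0.083], TCP at [0.245, -0.629, 0.245] pointing down, gripper open.
Joint ranges: [-2.96, 2.96], [-0.34, 2.1], [-1.41, 1.46], [0.24, 2.44], [-1.37, 4.51], [0.17, 1.92], [-2.96, 2.96]. Speed limits (rad/s): [2.39, 2.39, 3.14, 3.14, 3.14, 3.14, 3.14].

INTERFACE

Orientations are given as a rotation vector (axis times angle).
In Python, from bench import r, eyes, ticket gives the robot as it stands. The module is installed in compiled form; this text tells all that it offers.
- The arm moves only by the tool arm_command, never from a script. Its argument "plan" is text: rows parted by semicolons, each of 4 numbers parted by spaces: the shift along the tool's x, y, z in m, then the turn about the tool's z in degrees. In form: tx ty tz yaw; .... A call has 1 to 20 rows; each row shifts and turns the commanded pose from where the row before left it, along the tool's axes as they then stand; what a row does not reach is not made up. A row lasts 1/8 s, in which the tool goes at most 62.5 mm and 10.7 degrees, less where a joint would pass 70% of its speed; a pose out of reach is approached as far as the arm can. A call is refused whole if a number of a shift passes 0.0625 or a number of a turn 10.7, either way. A call with a gripper value outside its range is refused whole. "hand" is the closure, from -1 (fully open) to 1 (shut), set as the call begins (left out, the last holds). The fingers move at their own pace and stop on an object; "grip_force" is the grip in N (left out, the last holds). Time passes only in rows, so rows that do not move let the fingers close. It gives the time, the measured TCP pose, the force, the opening and the grip force at its end, in the units of the state.
- r.get_obs(): the state, without advancing time (a new reading comes with each control period).
- eyes.grab_frame(name): name is "scene" or "top" or "wrist"; returns (picture, depth): 420x560x3 uint8, red, green, blue; 420x560 float32, m along the optical axis (not along the pixel's ray), 0 where there is no reading.
- eyes.calibration(name): a dict with "fov_y" (degrees; the focal length in pixels is half the picture's height over the tangent of half this angle, whatever the lens; pixels are square), "cx", "cy" (the principal point, pixels), "k1" (the pictures are not rectified: a ray, as slopes to the right and down, at radius r is drawn at 1 + k1 r^2 times it, then the intrinsics apply), "origin" and "attitude" of the camera in the world; the wrist camera has in their place "tool_from_camera" (4x4, takes a point from camera to tool coordinates, whose origin is the TCP and whose axes are the flange's). Camera axes: x right, y up, looking along -z (the intrinsics and any distortion apply to the point x, -y, -z); pixel columns grow to the right and rows downward; lengths in m; the calibration is good to about 2 mm. A picture is of the moment at which its call begins: read the wrist's pose just before it. calibration takes no time and is no camera call.
- ticket.hand_in(): hands the job in; it is judged then, once.
The state is a dict: "clock": time; "joints": joint angles; "qvel": joint speeds; "tau": joint torques, N m; "tcp_pos": TCP position; "orientation": TCP orientation; "contact_force": force on the tool from outside, world axes, zero at the start; "moment": the same for the moment, N m; "grip_width": finger opening in m; "gripper_force": force on a finger pad.
Only numpy, scipy, OpenCV 4.12 (cv2) and the standard library are available. Lean on these libraries where they do the work, as an engineer would, in place of code of your own. Each camera call takes 0.05 s, during which the arm holds its last target. There are 200 camera calls.

TASK

On the bottle filling stand, pull back the carrier's spring plunger, slide the carrier along its square tube to the end where the square pump tower stands, and let the plunger drop fully home in the locking hole there; it must be felt for, as the tube sits a little off-centre in its brackets. Then slide the tall white bottle along the bench, pushing it low down so that it neither tips nor leaves the bench, into the carrier's fork until it rests against the fork's back. Leave the other things on the bench where they are.

Things in the scene. Friction and masses are not known exactly. Their poses are not given: they have to be found in the camera images.
- stand: Fixed filling stand: aluminium base plate 60 x 440 x 8 mm (x, y, z), end brackets at y = +-188 mm holding the rail, a light bar on top. Origin at the underside centre of the base; x away from the robot, y along the rail, z up.
- rail_mid (a point): Middle between the end brackets, on the axis of the square steel tube (40 mm, along y, turned 35 deg so its top wall leans towards the robot), 100 mm up. The tube sits up to 9 mm off this point along y, how far is not told. Tube's top wall: a 36 mm slot at its middle (the 12 mm pin starts in it) and a 15 mm wide locking hole 100 mm to each side of the tube's middle. Axes as the stand's.
- bar_mid (a point): Middle of the underside of the white light bar over the rail, 292 mm above the bench (light strip down to 290), 25 mm towards the robot from the tube's axis. Bar 24 mm wide (x), 22 mm thick, on posts at y = +-211 mm. It keeps an upright gripper off the knob: come tilted with the plunger. Axes as the stand's.
- knob (a point): Centre of the plunger's black knob, a round grip 32 mm across, 40 mm long. z points out along the plunger, the way to pull: 35 deg from vertical, leaning towards the robot; y is along the rail. With the pin home it lies 47 mm towards the robot from the tube's axis, 167 mm above the bench. Under it, a 24 mm thick barrel ends 6 mm below the knob.
- plunger (a joint): How far the plunger is pulled out, m: 0 = home in slot or hole, 0.012 = pin resting on the tube's outer face, 0.019 = stop. The spring pushes back with 6 N at 0, rising to 11 N. With the pin down in hole or slot the carrier is blocked; with it on the face or raised the carrier slides with 3 to 6 N, and the pin snaps into a hole it passes.
- fork_seat (a point): Bench point where the bottle's axis stands when docked in the grey carrier's fork: 82 mm towards the robot from the tube's axis, same y as the plunger; axes as the stand's. Fork back plate 30 mm beyond it (+x), z 10 to 78 mm; prongs 72 mm apart inside, z 13 to 47 mm, reach 8 mm towards the robot from it, then flare 12 mm more. The carrier slides 125 mm either way.
- tower: Fixed square white pump tower 64 x 64 x 172 mm with a short steel spout, 63 mm behind the tube's axis, 100 mm to one side or the other of the stand's middle; a round steel canister (64 mm across, 140 mm) stands at the other end. Origin at the underside centre, axes as the stand's. The right locking hole has the tower's y to within 9 mm.
- bottle: Loose tall narrow white bottle, 60 mm across, 150 mm tall with a narrower neck and grey cap, about 0.35 kg. Origin at the centre of its underside. It starts in front of the tower's end of the rail, on the robot's side, 52 to 77 mm short of the docked place (measured in x) and up to 20 mm to either side of the tower's y. Friction on the bench about 0.6: pushed higher than about 40 mm it may topple.
- tube_rack: Bystander: white rack 60 x 180 mm with sample tubes, 106 mm tall; loose. Origin at underside centre.
- jar: Bystander: low amber jar 56 mm across, 60 mm tall, behind the rail between tower and canister. Origin at underside centre.
- beaker: Bystander: glass beaker 70 mm across, 90 mm tall. Origin at underside centre.
- tip_box: Bystander: grey pipette tip box with clear lid, 80 x 120 x 66 mm. Origin at underside centre.
- dish: Bystander: flat clear dish 60 mm across, 16 mm tall, in front of the rail's middle. Origin at underside centre.
- spray_can: Bystander: aluminium can 56 mm across, 130 mm tall. Origin at underside centre.
Things that resemble listed ones, but are neither listed nor needed, are in the scene too. Leave any brown or green look-alike of the bottle alone.

How it is judged:
By the outcome, as a careful person would: the job done as asked, in the order asked, and still so for the second after the job is handed in, with the robot touching nothing.
It also fails if it takes over 58 s, if anything falls off the work surface, if the arm or the gripper's body presses on something with over 40 N, if the wrist force passes 120 N, or if a joint passes its speed limit or range.

## Working session

There is one attempt and no reset: what is moved stays moved. The work goes in short steps, Python scripts to look and compute and a tool call to move; the robot and the scene stay as the last step left them, time stands still between calls to the robot, and variables do not carry over. Pictures are saved under pics/ and viewed, at most 10 in all, crops included, and the job is handed in when it is done.

Besides the shell and the picture viewer there is one more tool, called after "Request:" as name(argument=value, ...), one argument or row to a line, values as JSON. arm_command: Moves the arm, as the interface text tells. Its arguments: {"type":"object","properties":{"plan":{"type":"string"},"hand":{"type":"number"},"grip_force":{"type":"number"}},"required":["plan"]}

```bash
mkdir -p pics
cat > h.py <<'E'
import numpy as np, cv2
from scipy.spatial.transform import Rotation as R
from bench import r, eyes, ticket
def cam(name,obs=None):
    c=eyes.calibration(name); f=210/np.tan(np.radians(c["fov_y"])/2)
    if name=="wrist":
        o=obs or r.get_obs(); T=np.eye(4);T[:3,:3]=R.from_rotvec(o["orientation"]).as_matrix();T[:3,3]=o["tcp_pos"]
        T=T@np.array(c["tool_from_camera"])
    else:
        a=np.array(c["attitude"]);T=np.eye(4);T[:3,3]=c["origin"]
        T[:3,:3]=a if a.shape==(3,3) else (R.from_rotvec(a).as_matrix() if a.size==3 else R.from_quat(a).as_matrix())
    return c,f,T
def rays(C,uv):
    c,f,T=C; uv=np.atleast_2d(np.array(uv,float))
    K=np.array([[f,0,c["cx"]],[0,f,c["cy"]],[0,0,1]])
    s=cv2.undistortPoints(uv[:,None],K,np.array([c["k1"],0,0,0.]))[:,0]
    return np.c_[s[:,0],-s[:,1],-np.ones(len(s))]
def onplane(C,uv,z):
    d=rays(C,uv)@C[2][:3,:3].T;o=C[2][:3,3]
    return o+d*((z-o[2])/d[:,2])[:,None]
def pts(C,uv,depth):
    return rays(C,uv)*np.array(depth).reshape(-1,1)@C[2][:3,:3].T+C[2][:3,3]
def cloud(C,D):
    v,u=np.mgrid[:420,:560]; P=pts(C,np.c_[u.ravel(),v.ravel()],D.ravel()).reshape(420,560,3); P[D==0]=np.nan; return P
E
cat > a.py <<'E'
from h import *
for n in("scene","top","wrist"):
    o=r.get_obs();p,D=eyes.grab_frame(n);C=cam(n,o);np.savez(f"{n}.npz",p=p,D=D,T=C[2]);c=C[0]
    print(n,{k:np.round(v,3).tolist() for k,v in c.items()},np.round(C[2],2).tolist()); cv2.imwrite(f"pics/{n}0.png",p[:,:,::-1])
print(r.get_obs())
s=[cv2.imread(f"pics/{n}0.png") for n in("scene","top")]
E
python3 a.py
```

```text
scene {'fov_y': 43.579, 'cx': 285.073, 'cy': 211.777, 'k1': -0.165, 'origin': [1.088, 0.653, 1.138], 'attitude': [0.268, 0.857, 2.398]} [[-0.82, -0.45, 0.36, 1.09], [0.58, -0.63, 0.52, 0.65], [-0.0, 0.63, 0.77, 1.14], [0.0, 0.0, 0.0, 1.0]]
top {'fov_y': 44.177, 'cx': 281.316, 'cy': 208.529, 'k1': -0.127, 'origin': [0.356, -0.005, 1.474], 'attitude': [0.163, -0.15, -1.466]} [[0.1, 0.97, -0.2, 0.36], [-1.0, 0.1, -0.02, -0.01], [0.0, 0.2, 0.98, 1.47], [0.0, 0.0, 0.0, 1.0]]
wrist {'fov_y': 60.626, 'cx': 278.469, 'cy': 210.337, 'k1': -0.083, 'tool_from_camera': [[0.0, 0.965, 0.264, 0.067], [1.0, -0.0, -0.0, -0.0], [-0.0, 0.264, -0.965, -0.129], [0.0, 0.0, 0.0, 1.0]]} [[0.36, 0.9, 0.25, 0.31], [-0.93, 0.35, 0.09, -0.6], [-0.0, -0.26, 0.96, 0.37], [0.0, 0.0, 0.0, 1.0]]
{'clock': 0.15, 'joints': array([ 1.09188872,  0.47759688,  0.02239283,  1.55616043, -0.01151385,
        1.1092973 , -0.08311164]), 'qvel': array([-7.16387532e-04, -2.36388046e-03, -1.65081829e-03, -2.72478935e-03,
        6.90165081e-05, -4.84244770e-04, -4.29216897e-04]), 'tau': array([ 2.98177561e-03, -5.96926868e+01,  1.61056828e+00, -2.81491238e+01,
        1.26838792e-02,  6.59561920e-03,  1.88679911e-05]), 'tcp_pos': array([ 0.24442742, -0.62875574,  0.24458588]), 'orientation': array([-3.08649726e+00, -5.78832175e-01,  5.39635328e-04]), 'contact_force': array([-0.51253161, -0.28712394, -0.41854981]), 'moment': array([-0.00156932, -0.00714005, -0.02078195]), 'gripper_force': 0.0, 'grip_width': 0.08523242867695172}
```

View pics/scene0.png

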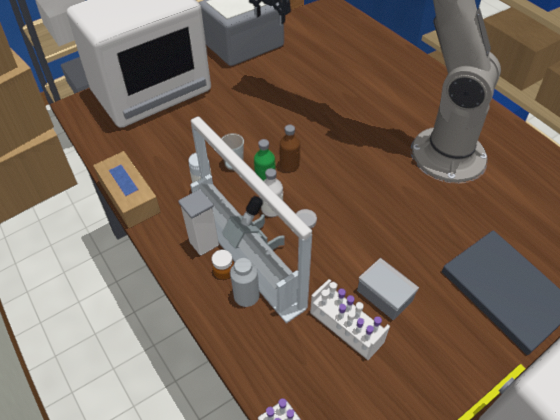

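View pics/top0.png

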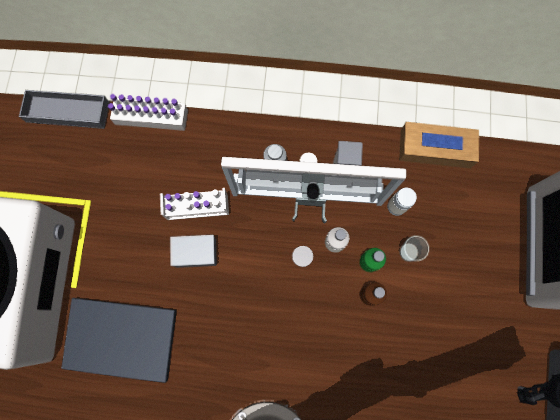

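The top view shows the square tower at (350,152), the round canister at (275,152), the knob at (313,191), and the dish at (303,257). There are three bottle-shaped things: white at (338,240), green at (374,260) and brown at (375,293). The white one in front of the tower's end is the one meant. The spray can at (403,200) is silver and sits beyond the rail's end. Next I'll measure and confirm with a crop.

```bash
cat > m.py <<'E'
from h import *
for n in("top","scene"):
    z=np.load(n+".npz");p,D=z["p"],z["D"];C=cam(n);P=cloud(C,D)
    X,Y,Z=P[...,0],P[...,1],P[...,2]
    hsv=cv2.cvtColor(p,cv2.COLOR_RGB2HSV)
    m=(Z>.304)&(Z<.325)&(X>.3)&(X<.95)&(abs(Y)<.5)
    uv=np.argwhere(m)[:,::-1].astype(np.float32)
    B=onplane(C,uv,.314)[:,:2].astype(np.float32)
    lab,k,st,ce=cv2.connectedComponentsWithStats(m.astype(np.uint8))
    print(n,"barZ",np.median(Z[m]),"rect",[np.round(v,4) for v in cv2.minAreaRect(B)])
    for lo,hi,nm in((.160,.182,"z172"),(.143,.158,"z150"),(.133,.1425,"z140"),(.12,.133,"z130"),(.083,.113,"z90-110"),(.052,.07,"z60"),(.008,.022,"z16")):
        m=((Z>lo)&(Z<hi)&(X>.3)&(X<1.0)&(abs(Y)<.5)).astype(np.uint8)
        k,lab,st,ce=cv2.connectedComponentsWithStats(m)
        for i in range(1,k):
            if st[i,4]>40:
                q=P[lab==i];print(nm,st[i,4],np.round(ce[i]),"mid",np.round((q.min(0)+q.max(0))/2,3),"ext",np.round(np.ptp(q,axis=0),3),p[lab==i].mean(0).round())
    k=(hsv[...,2]<60)&(Z>.13)&(Z<.21)&(X>.4)&(X<.9)&(abs(Y)<.35)
    q=P[k];print("knob",k.sum(),np.round(np.median(q,0),4),np.round(q.min(0),3),np.round(q.max(0),3))
a=cv2.resize(cv2.imread("pics/scene0.png")[110:320,170:340],None,fx=2.4,fy=2.4,interpolation=2);b=cv2.resize(cv2.imread("pics/top0.png")[130:310,230:430],None,fx=1.9,fy=1.9,interpolation=2)
h=max(len(a),len(b));cv2.imwrite("pics/crop1.png",np.hstack([cv2.copyMakeBorder(i,0,h-len(i),0,0,0) for i in(a,b)]))
E
python3 m.py
```

```text
top barZ 0.3121256283791587 rect [array([ 0.698 , -0.0483]), array([0.0266, 0.4344]), np.float64(1.8943)]
z172 544 [349. 153.] mid [ 0.792 -0.146  0.169] ext [0.065 0.064 0.017] [146. 148. 155.]
z172 42 [312. 195.] mid [ 0.664 -0.057  0.177] ext [0.014 0.029 0.011] [24. 24. 26.]
z150 88 [341. 234.] mid [ 0.575 -0.14   0.149] ext [0.028 0.025 0.012] [153. 155. 161.]
z150 92 [378. 256.] mid [ 0.527 -0.242  0.15 ] ext [0.027 0.026 0.014] [140. 145. 149.]
z150 96 [379. 292.] mid [ 0.435 -0.25   0.15 ] ext [0.026 0.027 0.011] [147. 147. 154.]
z140 143 [275. 151.] mid [0.784 0.054 0.138] ext [0.037 0.037 0.009] [206. 211. 213.]
z140 63 [312. 175.] mid [ 0.727 -0.054  0.137] ext [0.012 0.057 0.007] [81. 87. 87.]
z130 55 [240. 177.] mid [0.709 0.139 0.127] ext [0.041 0.013 0.013] [161. 166. 170.]
z130 717 [317. 178.] mid [ 0.72  -0.058  0.127] ext [0.042 0.368 0.013] [107. 111. 113.]
z130 281 [406. 197.] mid [ 0.699 -0.312  0.127] ext [0.054 0.054 0.013] [230. 233. 235.]
z90-110 42 [139.  99.] mid [0.917 0.462 0.097] ext [0.017 0.015 0.027] [120.  95. 152.]
z90-110 42 [163. 111.] mid [0.887 
[... 6974 characters left out ...]
0.063 0.014] [172. 170. 171.]
z16 291 [221. 244.] mid [ 0.775 -0.113  0.015] ext [0.1   0.141 0.014] [137. 140. 143.]
z16 266 [473. 298.] mid [0.34  0.394 0.015] ext [0.012 0.209 0.014] [39. 42. 47.]
z16 49 [222. 275.] mid [ 0.807 -0.028  0.015] ext [0.031 0.038 0.014] [86. 52. 22.]
z16 116 [270. 293.] mid [0.737 0.09  0.011] ext [0.032 0.056 0.005] [137. 143. 147.]
z16 156 [381. 304.] mid [0.511 0.264 0.015] ext [0.091 0.119 0.014] [75. 75. 78.]
z16 70 [247. 301.] mid [0.79  0.07  0.015] ext [0.058 0.039 0.013] [102. 105. 107.]
z16 141 [292. 309.] mid [0.719 0.157 0.015] ext [0.065 0.037 0.014] [147. 153. 158.]
knob 216 [ 0.6855 -0.0483  0.1762] [ 0.664 -0.069  0.155] [ 0.702 -0.037  0.193]
```

View pics/crop1.png

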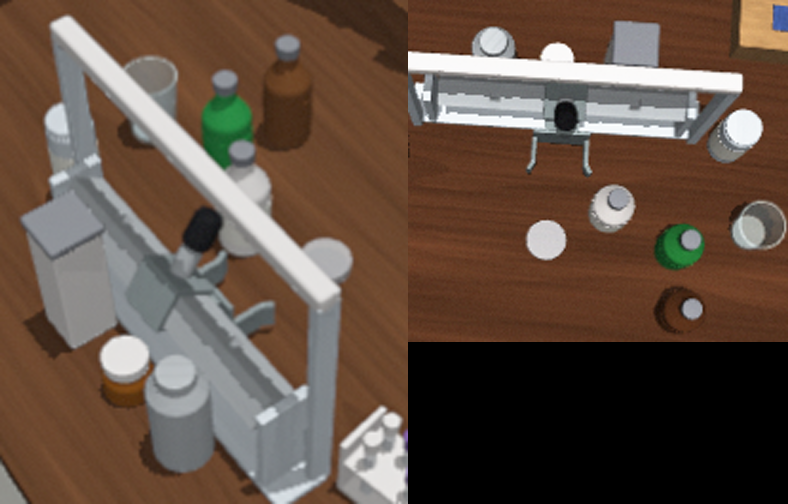

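The white bottle is confirmed in the crop. It is the only white one, stands in front of the tower's end, and sits at about (0.575,-0.139), with a 58 mm body. The stand is turned about +1.9°, and the tower is at -y. A plan row cannot tilt the tool directly, so I'll raise the arm towards the edge of its reach and see how it behaves there.

Request:
arm_command(
  plan="0 0 -0.05 0;0 0 -0.06 0;0 0 -0.06 0;0 0 -0.06 0;0 0 -0.06 0;0 0 -0.06 0",
)

```text
clock: 0.9
tcp_pos: [0.2443, -0.6287, 0.5972]
orientation: [3.088, 0.579, -0.0]
contact_force: [-0.3, -0.7, 0.1]
grip_width: 0.0857
gripper_force: 0.0
```

```bash
cat > s.py <<'E'
from h import *
o=r.get_obs();M=R.from_rotvec(o["orientation"]).as_matrix()
print("t",round(o["clock"],2),"q",np.round(o["joints"],3),"tcp",np.round(o["tcp_pos"],4),"F",np.round(o["contact_force"],1),"w",round(o["grip_width"],4),"gf",round(o["gripper_force"],1));print("x",np.round(M[:,0],3),"y",np.round(M[:,1],3),"z",np.round(M[:,2],3))
E
python3 s.py
```

```text
t 0.9 q [ 1.074  0.41   0.062  0.893 -0.026  1.84  -0.076] tcp [ 0.2443 -0.6287  0.5972] F [-0.3 -0.7  0.1] w 0.0857 gf 0.0
x [ 0.932  0.362 -0.   ] y [ 0.362 -0.932  0.   ] z [-0. -0. -1.]
```

Request:
arm_command(
  plan="0 0 -0.04 0;0 0 -0.04 0;0 0 -0.04 0;0 0 -0.04 0",
)

```text
clock: 1.4
tcp_pos: [0.2334, -0.5992, 0.6882]
orientation: [2.998, 0.564, 0.028]
contact_force: [0.1, 0.4, 0.5]
grip_width: 0.0854
gripper_force: 0.0
```

```bash
python3 s.py
```

```text
t 1.4 q [ 0.889  0.353  0.387  0.8   -0.145  1.915 -0.007] tcp [ 0.2334 -0.5992  0.6882] F [0.1 0.4 0.5] w 0.0854 gf 0.0
x [0.932 0.363 0.001] y [ 0.362 -0.928  0.093] z [ 0.035 -0.086 -0.996]
```

The tool tilts outward at the edge of reach. I'll check whether the tilt persists when it comes back.

Request:
arm_command(
  plan="0 0 0.05 0;0 0 0.05 0;0 0 0.05 0",
)

```text
clock: 1.78
tcp_pos: [0.2386, -0.6122, 0.5374]
orientation: [2.997, 0.564, 0.028]
contact_force: [-0.2, 0.2, 0.4]
grip_width: 0.0857
gripper_force: 0.0
```

```bash
python3 s.py
```

```text
t 1.77 q [ 0.846  0.292  0.364  1.212 -0.103  1.561 -0.012] tcp [ 0.2386 -0.6122  0.5374] F [-0.2  0.2  0.4] w 0.0857 gf 0.0
x [0.932 0.364 0.001] y [ 0.362 -0.927  0.094] z [ 0.035 -0.087 -0.996]
```

The tilt persists, so I can build it up at the edge of reach. I'll swing to y≈0.1 first, so the rest of the tilt goes towards +x, and line up the yaw there.

Request:
arm_command(
  plan="0.042 -0.0386 -0.0036 0;0.042 -0.0386 -0.0036 0;0.042 -0.0386 -0.0036 0;0.042 -0.0386 -0.0036 0;0.042 -0.0386 -0.0036 0;0.042 -0.0386 -0.0036 0;0.042 -0.0386 -0.0036 0;0.042 -0.0386 -0.0036 0;0.042 -0.0386 -0.0036 0;0.042 -0.0386 -0.0036 0;0.042 -0.0386 -0.0036 0;0.042 -0.0386 -0.0036 0;0.042 -0.0386 -0.0036 0;0.042 -0.0386 -0.0036 0;0 0 -0.05 9.7;0 0 -0.05 9.7",
)

```text
clock: 3.78
tcp_pos: [0.5852, 0.1151, 0.639]
orientation: [3.052, 0.045, 0.049]
contact_force: [1.8, 0.6, 0.7]
grip_width: 0.0855
gripper_force: 0.0
```

```bash
python3 s.py
```

```text
t 3.77 q [-0.169  0.271 -0.268  1.     0.173  1.882 -1.916] tcp [0.5852 0.1151 0.639 ] F [1.8 0.6 0.7] w 0.0855 gf 0.0
x [0.999 0.031 0.031] y [ 0.028 -0.996  0.089] z [ 0.033 -0.088 -0.996]
```

Request:
arm_command(
  plan="0 0 -0.05 0;0 0 -0.05 0;0 0 -0.05 0;0 0 -0.05 0;0 0 -0.05 0;0 0 -0.05 0",
)

```text
clock: 4.53
tcp_pos: [0.5618, 0.1146, 0.7232]
orientation: [3.06, 0.053, 0.211]
contact_force: [-0.8, 0.0, 0.4]
grip_width: 0.0853
gripper_force: 0.0
```

```bash
python3 s.py
```

```text
t 4.53 q [-0.965  0.251  0.903  0.933 -0.119  1.915 -1.675] tcp [0.5618 0.1146 0.7232] F [-0.8  0.   0.4] w 0.0853 gf 0.0
x [0.99  0.04  0.136] y [ 0.029 -0.997  0.076] z [ 0.139 -0.072 -0.988]
```

Request:
arm_command(
  plan="0.01 0 -0.06 0;0.01 0 -0.06 0;0.01 0 -0.06 0;0.01 0 -0.06 0;0.01 0 -0.06 0;0.01 0 -0.06 0;0.01 0 -0.06 0;0.01 0 -0.06 0",
)

```text
clock: 5.52
tcp_pos: [0.5021, 0.167, 0.8891]
orientation: [3.003, 0.378, 0.73]
contact_force: [-0.3, 0.9, 1.2]
grip_width: 0.0852
gripper_force: 0.0
```

```bash
python3 s.py
```

```text
t 5.53 q [-1.414  0.175  1.284  0.697 -0.126  1.916 -1.566] tcp [0.5021 0.167  0.8891] F [-0.3  0.9  1.2] w 0.0852 gf 0.0
x [0.861 0.241 0.448] y [ 0.228 -0.97   0.084] z [ 0.455  0.03  -0.89 ]
```

Request:
arm_command(
  plan="0.02 0 -0.06 0;0.02 0 -0.06 0;0.02 0 -0.06 0;0.02 0 -0.06 0",
)

```text
clock: 6.02
tcp_pos: [0.4372, 0.2028, 0.9731]
orientation: [-2.897, -0.56, -1.003]
contact_force: [0.3, -2.6, -0.3]
grip_width: 0.0855
gripper_force: 0.0
```

```bash
python3 s.py
```

```text
t 6.03 q [-1.983  0.049  1.453  0.587  0.151  1.916 -1.637] tcp [0.4372 0.2028 0.9731] F [ 0.3 -2.6 -0.3] w 0.0855 gf 0.0
x [0.728 0.326 0.603] y [ 0.342 -0.935  0.092] z [ 0.594  0.139 -0.793]
```

Request:
arm_command(
  plan="-0.033 0.042 0.003 0;-0.033 0.042 0.003 0;-0.033 0.042 0 0;-0.033 0.042 0 0;-0.033 0.042 0 0;-0.033 0.042 0 0;-0.033 0.042 0 0;-0.033 0.042 0 0;-0.033 0.042 0 0;-0.033 0.042 0 0;-0.033 0.042 0 0;-0.033 0.042 0 0;-0.033 0.042 0 0;-0.033 0.042 0 0",
)

```text
clock: 7.78
tcp_pos: [0.3355, -0.4002, 0.7675]
orientation: [-2.92, -0.557, -0.914]
contact_force: [-0.7, -0.9, 0.4]
grip_width: 0.0855
gripper_force: 0.0
```

```bash
python3 s.py
```

```text
t 7.78 q [-0.679 -0.313  1.295  1.116 -0.16   1.724 -0.587] tcp [ 0.3355 -0.4002  0.7675] F [-0.7 -0.9  0.4] w 0.0855 gf 0.0
x [0.763 0.327 0.557] y [ 0.345 -0.935  0.076] z [ 0.546  0.135 -0.827]
```

Request:
arm_command(
  plan="0.033 0.01 -0.05 0;0.033 0.01 -0.05 0;0.033 0.01 -0.05 0;0.033 0.01 -0.05 0",
)

```text
clock: 8.28
tcp_pos: [0.3513, -0.3871, 0.9113]
orientation: [2.875, 0.521, 1.056]
contact_force: [-0.7, -0.3, -0.4]
grip_width: 0.0855
gripper_force: 0.0
```

```bash
python3 s.py
```

```text
t 8.28 q [-1.105 -0.337  1.452  0.659 -0.021  1.916 -0.78 ] tcp [ 0.3513 -0.3871  0.9113] F [-0.7 -0.3 -0.4] w 0.0855 gf 0.0
x [0.713 0.322 0.623] y [ 0.299 -0.943  0.147] z [ 0.635  0.082 -0.768]
```

Request:
arm_command(
  plan="0.035 0.02 -0.05 0;0.035 0.02 -0.05 0",
)

```text
clock: 8.52
tcp_pos: [0.3531, -0.3842, 0.9579]
orientation: [2.789, 0.479, 1.155]
contact_force: [1.2, 0.1, 0.5]
grip_width: 0.0855
gripper_force: 0.0
```

```bash
python3 s.py
```

```text
t 8.53 q [-1.18  -0.337  1.451  0.537  0.025  1.916 -0.82 ] tcp [ 0.3531 -0.3842  0.9579] F [1.2 0.1 0.5] w 0.0855 gf 0.0
x [0.666 0.318 0.675] y [ 0.253 -0.947  0.196] z [ 0.702  0.04  -0.711]
```

Request:
arm_command(
  plan="0 0 0.03 8.1;0 0 0.03 8.1;-0.022 -0.022 0.048 0;-0.022 -0.022 0.048 0;-0.022 -0.022 0.048 0;-0.022 -0.022 0.048 0;-0.022 -0.022 0.048 0;-0.022 -0.022 0.048 0;-0.022 -0.022 0.048 0;-0.022 -0.022 0.048 0;-0.022 -0.022 0.048 0;-0.022 -0.022 0.048 0;-0.022 -0.022 0.048 0",
)

```text
clock: 10.15
tcp_pos: [0.5658, -0.1451, 0.4106]
orientation: [-2.884, -0.098, -1.195]
contact_force: [1.1, 1.1, 0.1]
grip_width: 0.0854
gripper_force: 0.0
```

```bash
python3 s.py
```

```text
t 10.15 q [-0.298 -0.167  0.503  2.125 -0.305  0.421 -1.041] tcp [ 0.5658 -0.1451  0.4106] F [1.1 1.1 0.1] w 0.0854 gf 0.0
x [0.706 0.051 0.707] y [ 0.065 -0.998  0.007] z [ 0.706  0.041 -0.707]
```

Request:
arm_command(
  plan="-0.025 -0.028 0.03 0;-0.025 -0.028 0.03 0;-0.025 -0.028 0.03 0",
)

```text
clock: 10.52
tcp_pos: [0.5684, -0.0758, 0.3237]
orientation: [-2.887, -0.127, -1.18]
contact_force: [0.4, -0.4, 1.9]
grip_width: 0.0855
gripper_force: 0.0
```

```bash
cat > w.py <<'E'
from h import *
import sys
exec(open("s.py").read())
o=r.get_obs();p,D=eyes.grab_frame("wrist");C=cam("wrist",o);P=cloud(C,D)
cv2.imwrite(f"pics/{sys.argv[1]}.png",p[:,:,::-1]);np.savez("w.npz",p=p,D=D,T=C[2])
k=(p.max(2)<70)&(P[...,2]>.13)&(P[...,2]<.23)&(P[...,0]>.6)&(P[...,0]<.75)&(abs(P[...,1]+.08)<.13)
n,l,st,ce=cv2.connectedComponentsWithStats(k.astype(np.uint8))
if n>1:
    i=1+st[1:,4].argmax();q=P[l==i];print("knob",st[i],np.round(q.mean(0),4),np.round(q.min(0),4),np.round(q.max(0),4))
    u=(P[l==i])@np.array([-.0337,.9994,0]);print("y_s mid",(np.percentile(u,2)+np.percentile(u,98))/2,np.ptp(u))
    a=np.array([-.574*.9994,-.574*.0337,.819]);t=q@a;print("axis",np.percentile(t,[1,99]), "exp centre",np.array([.680,-.055,.167])@a)
E
python3 w.py w1
```

```text
t 10.53 q [-0.181 -0.062  0.255  2.265 -0.494  0.19  -0.953] tcp [ 0.5684 -0.0758  0.3237] F [ 0.4 -0.4  1.9] w 0.0855 gf 0.0
x [0.711 0.068 0.7  ] y [ 0.083 -0.996  0.012] z [ 0.698  0.049 -0.714]
knob [ 247  201   35   38 1051] [ 0.6713 -0.0565  0.1829] [ 0.6576 -0.0713  0.1302] [ 0.7214 -0.0409  0.1927]
y_s mid -0.07883979499239578 0.03033799913476179
axis [-0.26472215 -0.22991657] exp centre -0.252248899
```

View pics/w1.png

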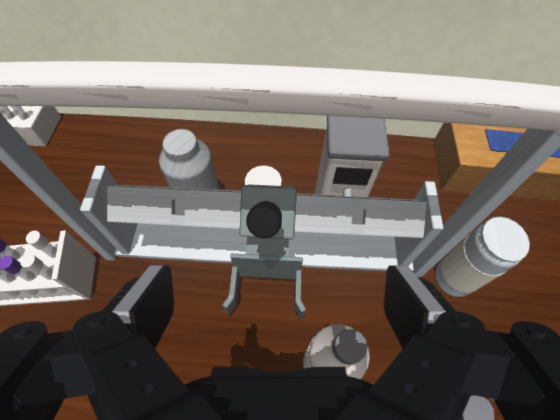

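Request:
arm_command(
  plan="-0.015 -0.006 0.03 0;-0.014 -0.006 0.03 0;0 0 0.04 0;0 0 0.04 0",
)

```text
clock: 11.08
tcp_pos: [0.6362, -0.073, 0.2534]
orientation: [-2.881, -0.133, -1.127]
contact_force: [0.5, 0.6, 0.8]
grip_width: 0.0851
gripper_force: 0.0
```

```bash
python3 s.py
python3 - <<'E'
from h import *
z=np.load("w.npz");C=(eyes.calibration("wrist"),210/np.tan(np.radians(eyes.calibration("wrist")["fov_y"])/2),z["T"])
p,D=z["p"],z["D"];P=cloud(C,D)
g=cv2.cvtColor(p,cv2.COLOR_RGB2GRAY)
print(g[205:225:2,350:380:2]);print(g[198:216:2,158:188:2])
for uv in([364,215],[172,207],[352,214],[376,216],[349,340]): print(uv,np.round(P[uv[1],uv[0]],4))
E
```

```text
t 11.07 q [-0.107  0.182  0.208  2.189 -1.367  0.17  -0.096] tcp [ 0.6362 -0.073   0.2534] F [0.5 0.6 0.8] w 0.0851 gf 0.0
x [0.732 0.063 0.679] y [ 0.096 -0.995 -0.011] z [ 0.675  0.073 -0.734]
[[119 118 118 119 119 119 118 118 120 122 121 121 122 121 121]
 [117 118 119 118 119 119 118 118 118 118 119 119 119 118 118]
 [120 118 118 118 117 118 116  91 111 118 119 119 117 118 117]
 [119 120 120 120 120 120 118  73 108 120 121 120 121 119 119]
 [120 119 121 120 120 121 113  72 110 120 120 120 120 120 119]
 [124 121 118 119 118 118 110  72 113 121 121 120 121 120 120]
 [188 138 120 118 120 119 107  75 143 146 134 122 122 122 122]
 [195 135 118 118 117 117 105  91 191 194 191 189 190 190 189]
 [192 128 119 121 121 120 104  93 191 196 196 196 196 196 196]
 [190 136 133 126 126 121 109 119 195 197 197 197 196 196 195]]
[[114 113 114 113 113 114 114 113 114 116 116 118 117 116 118]
 [116 116 115 116 115 116 115  75  80 117 119 119 120 118 118]
 [116 116 117 116 116 117 116  72  80 116 118 117 118 119 119]
 [117 117 118 118 118 116 117  72  83 120 120 120 122 120 119]
 [123 119 119 119 120 120 120  73  83 117 119 119 118 119 120]
 [186 187 186 186 186 186 174  75  82 118 119 119 119 120 120]
 [193 193 194 195 194 194 186  81  82 118 120 120 121 149 188]
 [191 192 191 192 191 192 184  79  81 117 120 120 122 154 194]
 [196 196 196 197 196 196 189 130 133 130 131 125 125 153 196]]
[364, 215] [ 0.7235 -0.1616  0.1122]
[172, 207] [0.713  0.0532 0.1148]
[352, 214] [ 0.7376 -0.1531  0.0873]
[376, 216] [ 0.7205 -0.1737  0.1174]
[349, 340] [ 0.5805 -0.1367  0.1501]
```

Request:
arm_command(
  plan="-0.012 -0.006 0.02 0;-0.013 -0.006 0.02 0",
)

```text
clock: 11.32
tcp_pos: [0.6469, -0.0686, 0.2273]
orientation: [-2.896, -0.127, -1.07]
contact_force: [-0.1, 0.2, 0.6]
grip_width: 0.0851
gripper_force: 0.0
```

```bash
python3 s.py
```

```text
t 11.32 q [-0.092  0.242  0.184  2.166 -1.365  0.17  -0.112] tcp [ 0.6469 -0.0686  0.2273] F [-0.1  0.2  0.6] w 0.0851 gf 0.0
x [0.757 0.059 0.651] y [ 0.095 -0.995 -0.02 ] z [ 0.646  0.077 -0.759]
```

Request:
arm_command(
  plan="-0.008 -0.006 0.025 0;-0.008 -0.004 0.025 0",
)

```text
clock: 11.58
tcp_pos: [0.6713, -0.0595, 0.1975]
orientation: [-2.907, -0.134, -1.016]
contact_force: [0.4, 0.3, 0.5]
grip_width: 0.085
gripper_force: 0.0
```

```bash
python3 s.py
```

```text
t 11.57 q [-0.085  0.327  0.16   2.114 -1.365  0.17  -0.125] tcp [ 0.6713 -0.0595  0.1975] F [0.4 0.3 0.5] w 0.085 gf 0.0
x [0.779 0.062 0.624] y [ 0.101 -0.994 -0.027] z [ 0.619  0.084 -0.781]
```

Request:
arm_command(
  plan="-0.006 -0.001 0.015 0;-0.006 -0.001 0.015 0",
)

```text
clock: 11.82
tcp_pos: [0.6842, -0.0585, 0.177]
orientation: [-2.913, -0.138, -0.984]
contact_force: [0.3, 0.2, 0.5]
grip_width: 0.0852
gripper_force: 0.0
```

```bash
python3 w.py w2
```

```text
t 11.82 q [-0.062  0.379  0.134  2.083 -1.366  0.17  -0.123] tcp [ 0.6842 -0.0585  0.177 ] F [0.3 0.2 0.5] w 0.0852 gf 0.0
x [0.792 0.065 0.607] y [ 0.105 -0.994 -0.031] z [ 0.602  0.089 -0.794]
knob [  385   267   175   153 10280] [ 0.6653 -0.117   0.2143] [ 0.6468 -0.1378  0.1719] [ 0.6947 -0.0976  0.23  ]
y_s mid -0.14019210673299812 0.0397929566693027
axis [-0.24533925 -0.18789906] exp centre -0.252248899
```

View pics/w2.png

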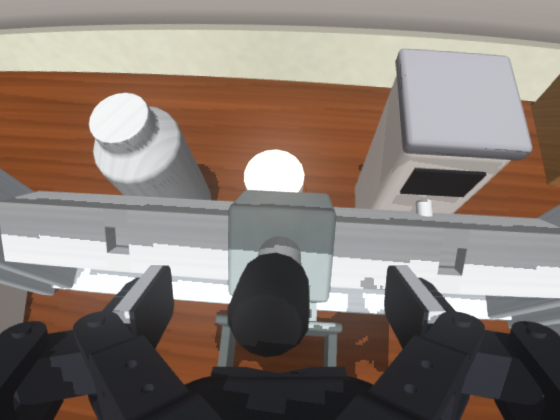

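The knob at (270,300) stands between the open fingers, whose tips are at about (165,285) and (395,285). I'll nudge in and close.

Request:
arm_command(
  plan="-0.009 -0.003 0.006 0",
)

```text
clock: 12.0
tcp_pos: [0.6821, -0.0567, 0.1715]
orientation: [-2.916, -0.14, -0.97]
contact_force: [-0.3, -0.7, 0.8]
grip_width: 0.0856
gripper_force: 0.0
```

Request:
arm_command(
  plan="0 0 0 0;0 0 0 0;0 0 0 0;0 0 0 0",
  hand=1,
  grip_force=45,
)

```text
clock: 12.5
tcp_pos: [0.682, -0.0562, 0.1721]
orientation: [-2.915, -0.141, -0.972]
contact_force: [-6.1, 0.8, 5.7]
grip_width: 0.0308
gripper_force: 43.8
```

```bash
python3 s.py
```

```text
t 12.5 q [-0.063  0.384  0.132  2.086 -1.366  0.17  -0.123] tcp [ 0.682  -0.0562  0.1721] F [-6.1  0.8  5.7] w 0.0308 gf 43.8
x [0.797 0.066 0.601] y [ 0.107 -0.994 -0.033] z [ 0.595  0.091 -0.799]
```

Request:
arm_command(
  plan="0 -0.0005 -0.008 0;0 -0.0005 -0.008 0;0 0 0 0",
)

```text
clock: 12.88
tcp_pos: [0.673, -0.0567, 0.1849]
orientation: [-2.916, -0.141, -0.972]
contact_force: [7.5, 0.8, -7.5]
grip_width: 0.0313
gripper_force: 45.0
```

```bash
python3 s.py
```

```text
t 12.88 q [-0.116  0.353  0.195  2.102 -1.296  0.192 -0.198] tcp [ 0.673  -0.0567  0.1849] F [ 7.5  0.8 -7.5] w 0.0313 gf 45.0
x [0.796 0.066 0.601] y [ 0.107 -0.994 -0.032] z [ 0.595  0.09  -0.799]
```

Pulled out 15.7 mm with about 10 N of spring force. Sliding towards the tower, 92 mm.

Request:
arm_command(
  plan="-0.0004 0.01 -0.0007 0;-0.0007 0.017 -0.0012 0;-0.0007 0.017 -0.0012 0;-0.0007 0.017 -0.0012 0;-0.0007 0.017 -0.0012 0;-0.0005 0.012 -0.0008 0;0 0 0 0",
)

```text
clock: 13.75
tcp_pos: [0.6763, -0.1486, 0.1844]
orientation: [-2.918, -0.139, -0.972]
contact_force: [8.5, -1.5, -6.5]
grip_width: 0.0309
gripper_force: 44.9
```

```bash
python3 s.py
```

```text
t 13.75 q [ 0.044  0.392  0.223  2.043 -1.281  0.318 -0.083] tcp [ 0.6763 -0.1486  0.1844] F [ 8.5 -1.5 -6.5] w 0.0309 gf 44.9
x [0.797 0.065 0.601] y [ 0.105 -0.994 -0.031] z [ 0.595  0.088 -0.799]
```

Request:
arm_command(
  plan="0 0 0.0035 0;0 0 0 0",
)

```text
clock: 14.0
tcp_pos: [0.6779, -0.1479, 0.1819]
orientation: [-2.917, -0.139, -0.972]
contact_force: [3.0, -1.3, -0.3]
grip_width: 0.0308
gripper_force: 45.9
```

Request:
arm_command(
  plan="0 0 0 0;0 0 0 0;0 0 0 0",
  hand=0.05,
)

```text
clock: 14.38
tcp_pos: [0.6774, -0.1461, 0.1812]
orientation: [-2.915, -0.141, -0.97]
contact_force: [-0.6, 0.6, 0.6]
grip_width: 0.0404
gripper_force: 0.0
```

```bash
python3 s.py
```

```text
t 14.38 q [ 0.052  0.398  0.21   2.043 -1.289  0.315 -0.074] tcp [ 0.6774 -0.1461  0.1812] F [-0.6  0.6  0.6] w 0.0404 gf 0.0
x [0.797 0.066 0.6  ] y [ 0.108 -0.994 -0.034] z [ 0.594  0.092 -0.799]
```

Request:
arm_command(
  plan="-0.0002 0.006 -0.0004 0;-0.0002 0.004 -0.0003 0;0 0.001 0 0;0 0 0 0",
)

```text
clock: 14.88
tcp_pos: [0.6781, -0.1535, 0.181]
orientation: [-2.909, -0.147, -0.967]
contact_force: [-1.1, 6.9, 2.5]
grip_width: 0.0406
gripper_force: 3.9
```

Request:
arm_command(
  plan="0 0.001 0 0;0 0.001 0 0",
)

```text
clock: 15.12
tcp_pos: [0.6782, -0.1538, 0.1809]
orientation: [-2.907, -0.15, -0.966]
contact_force: [-4.6, 11.2, 4.1]
grip_width: 0.0406
gripper_force: 5.9
```

Request:
arm_command(
  plan="0 0.001 0 0;0 0.001 0 0",
)

```text
clock: 15.38
tcp_pos: [0.6783, -0.1539, 0.1808]
orientation: [-2.904, -0.153, -0.965]
contact_force: [-6.4, 13.9, 6.7]
grip_width: 0.0403
gripper_force: 7.5
```

```bash
cat > k.py <<'E'
import sys
from h import *
def best(n):
    o=r.get_obs();p,D=eyes.grab_frame(n);C=cam(n,o);P=cloud(C,D);return p,P
for n in("scene","top","wrist"):
    p,P=best(n);cv2.imwrite(f"pics/{sys.argv[1]}_{n}.png",p[:,:,::-1])
    k=(p.max(2)<70)&(P[...,2]>.14)&(P[...,2]<.215)&(P[...,0]>.62)&(P[...,0]<.72)&(abs(P[...,1]+.15)<.06)
    N,l,st,ce=cv2.connectedComponentsWithStats(k.astype(np.uint8))
    for i in range(1,N):
        if st[i,4]>15:
            q=P[l==i];print(n,st[i],np.round(q.min(0),3),np.round(q.max(0),3),"axis top",np.percentile(q@np.array([-.5735,-.0193,.819]),98).round(4))
E
python3 k.py k1; python3 -c "
import cv2,numpy as np
a=cv2.resize(cv2.imread('pics/k1_scene.png')[130:270,170:310],(400,400),interpolation=2);b=cv2.resize(cv2.imread('pics/k1_wrist.png'),(400,300));c=cv2.resize(cv2.imread('pics/k1_top.png')[140:280,280:420],(400,300),interpolation=2)
cv2.imwrite('pics/k1.png',np.hstack([cv2.resize(a,(400,600)),np.vstack([b,c])]))"
```

```text
scene [224 166  14  22 170] [ 0.667 -0.181  0.161] [ 0.698 -0.132  0.202] axis top -0.2208
scene [238 179   6   7  29] [ 0.668 -0.129  0.175] [ 0.682 -0.119  0.195] axis top -0.2241
top [339 188  17  12 125] [ 0.655 -0.165  0.168] [ 0.694 -0.122  0.215] axis top -0.2002
top [359 190   8  10  28] [ 0.66  -0.19   0.172] [ 0.688 -0.175  0.212] axis top -0.2072
top [367 196   7   9  22] [ 0.648 -0.208  0.205] [ 0.67  -0.193  0.215] axis top -0.1936
top [338 199   6   6  23] [ 0.64  -0.134  0.206] [ 0.653 -0.121  0.215] axis top -0.1911
wrist [ 207  245  101  107 8112] [ 0.652 -0.166  0.169] [ 0.697 -0.132  0.211] axis top -0.2104
wrist [ 326  255   66   97 1798] [ 0.657 -0.19   0.166] [ 0.694 -0.173  0.215] axis top -0.2053
wrist [199 267   7   9  32] [ 0.678 -0.125  0.182] [ 0.683 -0.122  0.191] axis top -0.2303
wrist [352 267  14   9  83] [ 0.685 -0.187  0.18 ] [ 0.69  -0.182  0.188] axis top -0.2357
wrist [357 277  12   4  35] [ 0.682 -0.187  0.188] [ 0.684 -0.183  0.192] axis top -0.231
wrist [170 283  35  20 206] [ 0.665 -0.134  0.195] [ 0.674 -0.122  0.215] axis top -0.2033
wrist [418 302  22   7  58] [ 0.671 -0.205  0.212] [ 0.674 -0.198  0.215] axis top -0.2052
wrist [142 310  23  15 205] [ 0.658 -0.123  0.209] [ 0.662 -0.115  0.215] axis top -0.1991
wrist [393 310  25  21 367] [ 0.664 -0.199  0.206] [ 0.671 -0.191  0.215] axis top -0.2017
wrist [ 397  339   63   78 2157] [ 0.642 -0.21   0.203] [ 0.662 -0.192  0.215] axis top -0.1907
wrist [ 94 355  65  49 862] [ 0.635 -0.124  0.205] [ 0.649 -0.105  0.215] axis top -0.1872
```

View pics/k1.png

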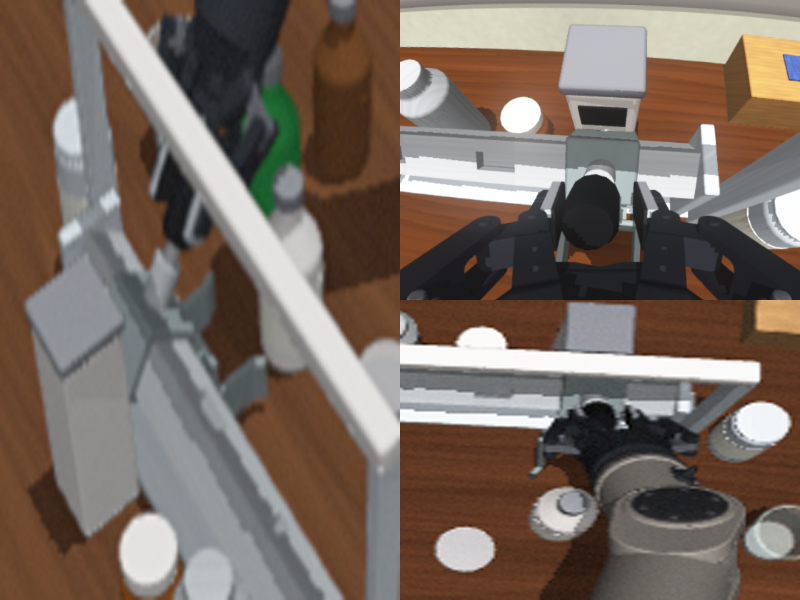

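Run:
```python
from h import *
o=r.get_obs();p,D=eyes.grab_frame("wrist");C=cam("wrist",o);P=cloud(C,D)
a=np.array([-.5735,-.0193,.819]);ys=np.array([-.0337,.9994,0])
for v in range(245,345,8):
    row=[u for u in range(200,320) if p[v,u].max()<70]
    if row:
        q=P[v,row];print(v,row[0],row[-1],"s",np.round([q[0]@ys,q[-1]@ys],4),"axis",np.round(np.nanmedian(q@a),4))
z=np.load("w.npz")
for uv in([255,290],[265,300],[265,320],[255,330]): print(uv,p[uv[1],uv[0]],np.round(P[uv[1],uv[0]],4),round(float(P[uv[1],uv[0]]@a),4))
```

```text
245 267 276 s [-0.1698 -0.1736] axis -0.2544
253 248 294 s [-0.1617 -0.1817] axis -0.2463
261 224 301 s [-0.1549 -0.185 ] axis -0.2383
269 202 305 s [-0.1464 -0.1869] axis -0.2309
277 218 307 s [-0.1563 -0.188 ] axis -0.225
285 215 307 s [-0.1569 -0.188 ] axis -0.2217
293 212 307 s [-0.1571 -0.1881] axis -0.2202
301 200 306 s [-0.1553 -0.1877] axis -0.2198
309 200 306 s [-0.1569 -0.1879] axis -0.2196
317 200 306 s [-0.1579 -0.1882] axis -0.2195
325 200 319 s [-0.1615 -0.2043] axis -0.2195
333 200 312 s [-0.1624 -0.1988] axis -0.2195
341 200 306 s [-0.163 -0.194] axis -0.2198
[255, 290] [40 39 42] [ 0.6734 -0.1471  0.1987] -0.2206
[265, 300] [36 37 39] [ 0.6705 -0.1509  0.1982] -0.2193
[265, 320] [34 33 36] [ 0.6641 -0.1514  0.1937] -0.2193
[255, 330] [35 34 36] [ 0.6605 -0.148   0.1904] -0.22
```

Request:
arm_command(
  plan="0.001 0 -0.003 0;0 0.002 0 0",
)

```text
clock: 15.82
tcp_pos: [0.6774, -0.1623, 0.1837]
orientation: [-2.913, -0.144, -0.968]
contact_force: [-3.6, 8.4, 1.9]
grip_width: 0.0408
gripper_force: 5.0
```

Request:
arm_command(
  plan="0 0.002 0 0;0 0.002 0 0",
)

```text
clock: 16.08
tcp_pos: [0.6777, -0.1626, 0.1834]
orientation: [-2.907, -0.149, -0.965]
contact_force: [-7.0, 13.0, 7.8]
grip_width: 0.0403
gripper_force: 7.0
```

```bash
python3 s.py
```

```text
t 16.07 q [ 0.076  0.406  0.225  2.025 -1.268  0.356 -0.069] tcp [ 0.6777 -0.1626  0.1834] F [-7.  13.   7.8] w 0.0403 gf 7.0
x [0.797 0.069 0.6  ] y [ 0.115 -0.993 -0.04 ] z [ 0.592  0.101 -0.799]
```

```bash
cat > kk.py <<'E'
from h import *
o=r.get_obs();p,D=eyes.grab_frame("wrist");C=cam("wrist",o);P=cloud(C,D)
a=np.array([-.5735,-.0193,.819]);ys=np.array([-.0337,.9994,0])
A=P@a;S=P@ys
for v in range(277,330,8):
    row=[u for u in range(200,330) if p[v,u].max()<70 and abs(A[v,u]+.2255)<.012]
    if row:
        q=np.array(row);print(v,row[0],row[-1],"s",np.round([S[v,q[0]],S[v,q[-1]]],4),"axis",np.round(np.nanmedian(A[v,q]),4))
E
python3 kk.py
```

```text
277 218 297 s [-0.1649 -0.1925] axis -0.2316
285 219 302 s [-0.1664 -0.1947] axis -0.2315
293 218 303 s [-0.1662 -0.1953] axis -0.2313
301 220 302 s [-0.1663 -0.1951] axis -0.2315
309 220 329 s [-0.1663 -0.2062] axis -0.2314
317 221 295 s [-0.1671 -0.1927] axis -0.2313
325 221 283 s [-0.1673 -0.1881] axis -0.2315
```

The knob's top face fell from -0.2195 to -0.2315 along its axis, 12 mm, so it is back to home height. The sideways push is also blocked now, so the pin is in the hole. I'll ease off, open and back away along the tool.

Request:
arm_command(
  plan="0 -0.005 0 0;0 -0.005 0 0;0 0 0 0",
  hand=-0.3,
)

```text
clock: 16.5
tcp_pos: [0.6771, -0.1584, 0.1843]
orientation: [-2.916, -0.14, -0.971]
contact_force: [0.2, 0.3, -0.2]
grip_width: 0.0556
gripper_force: 0.0
```

Request:
arm_command(
  plan="0 0 -0.03 0;0 0 -0.05 0;0 0 -0.05 0;0 0 -0.05 0",
)

```text
clock: 17.0
tcp_pos: [0.5691, -0.1752, 0.3292]
orientation: [-2.916, -0.139, -0.97]
contact_force: [-0.4, 0.8, 1.2]
grip_width: 0.0553
gripper_force: 0.0
```

```bash
python3 s.py
python3 - <<'E'
from h import *
o=r.get_obs();p,D=eyes.grab_frame("wrist");C=cam("wrist",o);P=cloud(C,D);np.savez("w.npz",p=p,D=D,T=C[2]);cv2.imwrite("pics/w3.png",p[:,:,::-1])
a=np.array([-.5735,-.0193,.819]);ys=np.array([-.0337,.9994,0])
m=(p.max(2)<70)&(P[...,2]>.14)&(P[...,2]<.2)&(P[...,0]>.63)&(P[...,0]<.72)&(abs(P[...,1]+.155)<.05)
q=P[m];print(m.sum(),"s",np.percentile(q@ys,[2,98]),"top",np.percentile(q@a,[50,95,98]))
m=((P[...,2]>.142)&(P[...,2]<.158)&(abs(P[...,0]-.576)<.04)&(abs(P[...,1]+.139)<.05));q=P[m];print("cap",m.sum(),(q.min(0)+q.max(0))/2,np.ptp(q,axis=0))
E
```

```text
t 17.0 q [-0.148  0.03   0.512  2.101 -0.657  0.527 -0.623] tcp [ 0.5691 -0.1752  0.3292] F [-0.4  0.8  1.2] w 0.0553 gf 0.0
x [0.797 0.065 0.6  ] y [ 0.106 -0.994 -0.033] z [ 0.594  0.09  -0.799]
1081 s [-0.19452667 -0.16647152] top [-0.23190087 -0.23029348 -0.23000574]
cap 819 [ 0.57633957 -0.13821161  0.14792553] [0.02795806 0.02766666 0.01117838]
```

View pics/w3.png

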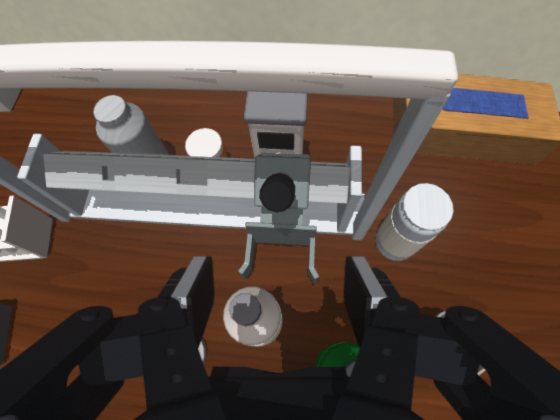

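Request:
arm_command(
  plan="-0.026 -0.026 -0.0185 0;-0.026 -0.026 -0.0185 0;-0.0315 0.0018 0.042 0;-0.0315 0.0018 0.042 0",
  hand=0.05,
)

```text
clock: 17.55
tcp_pos: [0.5007, -0.1254, 0.247]
orientation: [-2.902, -0.146, -0.965]
contact_force: [0.9, 1.3, -1.0]
grip_width: 0.0404
gripper_force: 0.0
```

```bash
python3 s.py
```

```text
t 17.55 q [-0.314 -0.014  0.614  2.36  -0.943  0.34  -0.336] tcp [ 0.5007 -0.1254  0.247 ] F [ 0.9  1.3 -1. ] w 0.0404 gf 0.0
x [0.797 0.065 0.6  ] y [ 0.115 -0.992 -0.046] z [ 0.593  0.106 -0.798]
```

Request:
arm_command(
  plan="-0.0315 0.0018 0.042 0;-0.0315 0.0018 0.042 0",
)

```text
clock: 17.8
tcp_pos: [0.5047, -0.1274, 0.217]
orientation: [-2.93, -0.178, -0.961]
contact_force: [0.5, -0.4, -0.2]
grip_width: 0.0406
gripper_force: 0.0
```

```bash
python3 s.py
```

```text
t 17.8 q [ 0.107  0.072  0.174  2.361 -1.156  0.283 -0.111] tcp [ 0.5047 -0.1274  0.217 ] F [ 0.5 -0.4 -0.2] w 0.0406 gf 0.0
x [0.8   0.093 0.593] y [ 0.126 -0.992 -0.014] z [ 0.587  0.086 -0.805]
```

Request:
arm_command(
  plan="-0.0315 0 0.042 0;-0.0315 0 0.042 0",
)

```text
clock: 18.05
tcp_pos: [0.5057, -0.1358, 0.1748]
orientation: [-2.948, -0.196, -0.925]
contact_force: [0.1, -0.4, -0.9]
grip_width: 0.0406
gripper_force: 0.0
```

```bash
python3 s.py
```

```text
t 18.05 q [ 0.53   0.185 -0.266  2.351 -1.316  0.196  0.102] tcp [ 0.5057 -0.1358  0.1748] F [ 0.1 -0.4 -0.9] w 0.0406 gf 0.0
x [0.814 0.107 0.571] y [ 0.134 -0.991 -0.005] z [ 0.566  0.081 -0.821]
```

Request:
arm_command(
  plan="-0.025 -0.002 0.035 0;-0.025 -0.002 0.035 0;-0.025 0 0.035 0",
)

```text
clock: 18.42
tcp_pos: [0.5084, -0.1563, 0.1008]
orientation: [-2.935, -0.219, -0.792]
contact_force: [0.5, -0.2, 0.3]
grip_width: 0.0404
gripper_force: 0.0
```

```bash
python3 s.py
```

```text
t 18.43 q [ 0.662  0.381 -0.358  2.302 -1.367  0.169  0.262] tcp [ 0.5084 -0.1563  0.1008] F [ 0.5 -0.2  0.3] w 0.0404 gf 0.0
x [0.855 0.113 0.506] y [ 0.162 -0.985 -0.053] z [ 0.493  0.127 -0.861]
```

Request:
arm_command(
  plan="-0.01 -0.013 0.018 5;-0.01 -0.013 0.018 5",
  hand=0.48,
)

```text
clock: 18.68
tcp_pos: [0.5105, -0.1383, 0.0837]
orientation: [-2.899, 0.032, -0.71]
contact_force: [-0.3, 0.3, 0.1]
grip_width: 0.0224
gripper_force: 0.0
```

```bash
python3 s.py
python3 - <<'E'
from h import *
z=np.load("w.npz");c=eyes.calibration("wrist");C=(c,210/np.tan(np.radians(c["fov_y"])/2),z["T"]);P=cloud(C,z["D"])
d=np.hypot(P[...,0]-.576,P[...,1]+.138)
for h in np.arange(.03,.155,.01):
    m=(abs(P[...,2]-h)<.004)&(d<.04); 
    if m.sum()>5: print(round(h,3),m.sum(),round(float(np.percentile(d[m],90)),4))
E
```

```text
t 18.68 q [ 0.583  0.41  -0.313  2.299 -1.367  0.169  0.057] tcp [ 0.5105 -0.1383  0.0837] F [-0.3  0.3  0.1] w 0.0224 gf 0.0
x [ 0.887 -0.058  0.458] y [ 0.016 -0.987 -0.157] z [ 0.461  0.147 -0.875]
0.03 15 0.0305
0.04 10 0.0304
0.05 12 0.0305
0.06 14 0.0305
0.07 46 0.0305
0.08 18 0.0301
0.09 125 0.0298
0.1 672 0.0274
0.11 485 0.0214
0.12 128 0.0148
0.14 29 0.014
0.15 799 0.0132
```

Request:
arm_command(
  plan="-0.012 -0.002 0.018 3;-0.012 -0.002 0.018 3;-0.012 -0.002 0.018 0",
)

```text
clock: 19.05
tcp_pos: [0.5118, -0.1351, 0.0497]
orientation: [-2.869, 0.161, -0.62]
contact_force: [0.9, -0.3, 0.6]
grip_width: 0.0222
gripper_force: 0.0
```

```bash
python3 s.py
```

```text
t 19.05 q [ 0.566  0.49  -0.296  2.275 -1.367  0.169 -0.022] tcp [ 0.5118 -0.1351  0.0497] F [ 0.9 -0.3  0.6] w 0.0222 gf 0.0
x [ 0.906 -0.149  0.397] y [-0.064 -0.974 -0.219] z [ 0.419  0.173 -0.891]
```

Request:
arm_command(
  plan="-0.008 -0.002 0.011 0;-0.004 -0.002 0.006 0",
)

```text
clock: 19.3
tcp_pos: [0.5112, -0.1309, 0.0397]
orientation: [-2.866, 0.156, -0.596]
contact_force: [-0.5, 0.5, 0.3]
grip_width: 0.0224
gripper_force: 0.0
```

```bash
python3 s.py; python3 k.py p1 >/dev/null; python3 -c "
import cv2,numpy as np
a=cv2.resize(cv2.imread('pics/p1_wrist.png'),(400,300));c=cv2.resize(cv2.imread('pics/p1_top.png')[170:320,260:460],(400,300),interpolation=2)
b=cv2.resize(cv2.imread('pics/p1_scene.png')[120:240,210:370],(400,300),interpolation=2)
cv2.imwrite('pics/p1.png',np.vstack([np.hstack([a,c]),np.hstack([b,b*0])]))"
```

```text
t 19.3 q [ 0.555  0.511 -0.29   2.27  -1.366  0.17  -0.021] tcp [ 0.5112 -0.1309  0.0397] F [-0.5  0.5  0.3] w 0.0224 gf 0.0
x [ 0.913 -0.145  0.382] y [-0.06  -0.972 -0.225] z [ 0.404  0.183 -0.896]
```

View pics/p1.png

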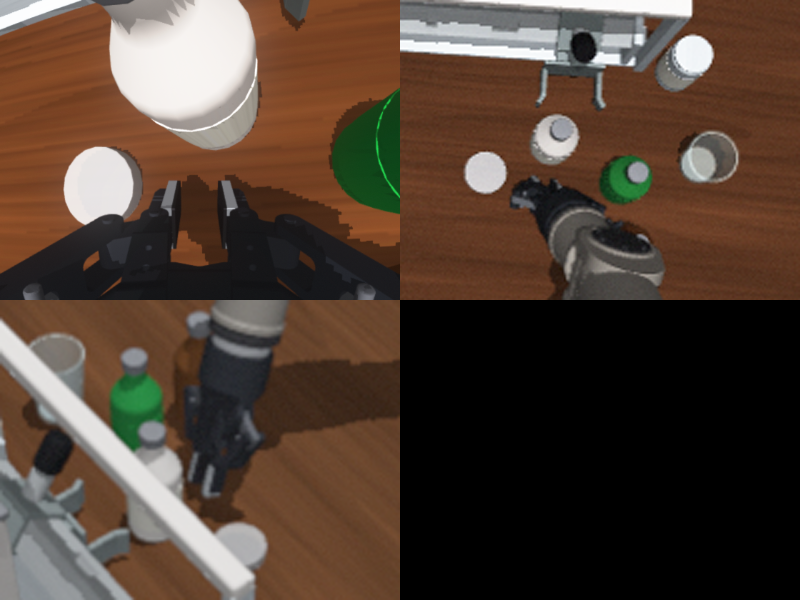

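Request:
arm_command(
  plan="0.0085 0 0.006 0;0.0085 0 0.006 0",
)

```text
clock: 19.7
tcp_pos: [0.5328, -0.1313, 0.0361]
orientation: [-2.866, 0.156, -0.598]
contact_force: [-0.1, -0.7, 0.2]
grip_width: 0.0223
gripper_force: 0.0
```

```bash
python3 s.py
```

```text
t 19.7 q [ 0.504  0.533 -0.249  2.23  -1.334  0.181 -0.07 ] tcp [ 0.5328 -0.1313  0.0361] F [-0.1 -0.7  0.2] w 0.0223 gf 0.0
x [ 0.912 -0.145  0.383] y [-0.06  -0.973 -0.225] z [ 0.406  0.182 -0.896]
```

Request:
arm_command(
  plan="0.0068 0.0025 0.0023 0;0.0068 0.0025 0.0023 0;0.0068 0.0025 0.0023 0",
)

```text
clock: 20.08
tcp_pos: [0.5527, -0.1398, 0.0357]
orientation: [-2.865, 0.155, -0.596]
contact_force: [-2.2, 2.1, 1.3]
grip_width: 0.022
gripper_force: 1.2
```

```bash
cat > b.py <<'E'
from h import *
exec(open("s.py").read())
for n in("top","scene"):
    p,D=eyes.grab_frame(n);C=cam(n);P=cloud(C,D)
    m=(P[...,2]>.142)&(P[...,2]<.160)&(abs(P[...,0]-.61)<.055)&(abs(P[...,1]+.148)<.05)&(p.max(2)>80)&(p.min(2)<225)
    k,l,st,ce=cv2.connectedComponentsWithStats(m.astype(np.uint8))
    for i in range(1,k):
        if st[i,4]>15:
            q=P[l==i];print(n,st[i],np.round((q.min(0)+q.max(0))/2,4),np.round(np.ptp(q,axis=0),3),p[l==i].mean(0).round())
E
python3 b.py
```

```text
t 20.07 q [ 0.441  0.547 -0.17   2.185 -1.269  0.225 -0.144] tcp [ 0.5527 -0.1398  0.0357] F [-2.2  2.1  1.3] w 0.022 gf 1.2
x [ 0.913 -0.145  0.382] y [-0.06  -0.972 -0.226] z [ 0.404  0.183 -0.896]
top [337 223  11  10  87] [ 0.5929 -0.1423  0.1487] [0.025 0.027 0.013] [156. 158. 164.]
scene [259 171  11  10  82] [ 0.5964 -0.1408  0.1489] [0.031 0.029 0.014] [126. 131. 134.]
```

Request:
arm_command(
  plan="0.0061 0.0035 0.0017 0;0.0061 0.0035 0.0017 0;0.0061 0.0035 0.0017 0",
)

```text
clock: 20.55
tcp_pos: [0.5713, -0.1526, 0.0359]
orientation: [-2.866, 0.156, -0.597]
contact_force: [-1.9, 1.0, 0.7]
grip_width: 0.0226
gripper_force: 1.1
```

```bash
python3 b.py
```

```text
t 20.55 q [ 0.401  0.564 -0.107  2.139 -1.215  0.265 -0.199] tcp [ 0.5713 -0.1526  0.0359] F [-1.9  1.   0.7] w 0.0226 gf 1.1
x [ 0.912 -0.145  0.383] y [-0.061 -0.972 -0.225] z [ 0.405  0.182 -0.896]
top [342 216  11  10  88] [ 0.6124 -0.1538  0.1495] [0.026 0.027 0.015] [153. 155. 162.]
scene [255 171   6   7  20] [ 0.6064 -0.1509  0.1506] [0.009 0.023 0.008] [124. 134. 133.]
```

Request:
arm_command(
  plan="0.0059 0.0024 0.0019 0;0.0059 0.0024 0.0019 0",
)

```text
clock: 20.9
tcp_pos: [0.583, -0.1578, 0.0359]
orientation: [-2.866, 0.156, -0.596]
contact_force: [-1.8, 1.3, 1.0]
grip_width: 0.0224
gripper_force: 1.3
```

```bash
python3 b.py
```

```text
t 20.9 q [ 0.378  0.576 -0.075  2.111 -1.187  0.287 -0.232] tcp [ 0.583  -0.1578  0.0359] F [-1.8  1.3  1. ] w 0.0224 gf 1.3
x [ 0.913 -0.145  0.382] y [-0.06  -0.972 -0.225] z [ 0.405  0.183 -0.896]
top [344 212  11  10  87] [ 0.6231 -0.1581  0.1489] [0.025 0.027 0.013] [152. 154. 160.]
```

Request:
arm_command(
  plan="0.0055 0 0.0024 0;0.0055 0 0.0024 0;0.0055 0 0.0024 0",
)

```text
clock: 21.38
tcp_pos: [0.6013, -0.1588, 0.0358]
orientation: [-2.866, 0.156, -0.597]
contact_force: [-2.9, 0.9, 0.0]
grip_width: 0.0222
gripper_force: 1.4
```

Request:
arm_command(
  plan="0.0037 0 0.0016 0",
)

```text
clock: 21.5
tcp_pos: [0.6054, -0.1592, 0.0358]
orientation: [-2.866, 0.156, -0.597]
contact_force: [-2.8, 0.6, 1.2]
grip_width: 0.0219
gripper_force: 1.4
```

```bash
python3 b.py
```

```text
t 21.5 q [ 0.332  0.595 -0.033  2.065 -1.153  0.31  -0.287] tcp [ 0.6054 -0.1592  0.0358] F [-2.8  0.6  1.2] w 0.0219 gf 1.4
x [ 0.912 -0.145  0.383] y [-0.06  -0.973 -0.225] z [ 0.405  0.182 -0.896]
top [346 204  11  10  88] [ 0.6448 -0.1621  0.1487] [0.025 0.027 0.012] [152. 154. 160.]
scene [239 176   9   9  46] [ 0.6536 -0.157   0.1485] [0.018 0.026 0.012] [118. 119. 124.]
```

Request:
arm_command(
  plan="0.0018 0 0.0008 0",
)

```text
clock: 21.72
tcp_pos: [0.6066, -0.1593, 0.0357]
orientation: [-2.866, 0.156, -0.596]
contact_force: [-3.7, 0.4, 1.9]
grip_width: 0.0221
gripper_force: 1.7
```

Request:
arm_command(
  plan="0.0014 0 0.0006 0",
)

```text
clock: 21.85
tcp_pos: [0.6075, -0.1592, 0.0355]
orientation: [-2.866, 0.156, -0.595]
contact_force: [-9.1, -0.1, 5.8]
grip_width: 0.022
gripper_force: 4.5
```

Request:
arm_command(
  plan="0.0014 0 0.0006 0",
)

```text
clock: 21.98
tcp_pos: [0.6078, -0.1592, 0.0352]
orientation: [-2.866, 0.156, -0.593]
contact_force: [-14.4, 0.7, 10.9]
grip_width: 0.0222
gripper_force: 7.7
```

The force rose to 14 N with no further motion, so the bottle is against the fork's back. Backing away.

Request:
arm_command(
  plan="-0.004 0 -0.002 0;-0.0167 -0.0038 -0.0062 0;-0.0167 -0.0038 -0.0062 0;-0.0167 -0.0038 -0.0062 0;-0.0167 -0.0038 -0.0062 0;0 0 -0.05 0;0 0 -0.05 0;0 0 -0.05 0;0 0 -0.05 0;0 0 0 0;0 0 0 0",
)

```text
clock: 23.35
tcp_pos: [0.4547, -0.1755, 0.2154]
orientation: [-2.866, 0.155, -0.598]
contact_force: [0.4, 0.3, -0.5]
grip_width: 0.022
gripper_force: 0.0
```

```bash
python3 b.py
python3 - <<'E'
from h import *
a=np.array([-.5735,-.0193,.819]);ys=np.array([-.0337,.9994,0])
for n in("wrist","scene","top"):
    o=r.get_obs();p,D=eyes.grab_frame(n);P=cloud(cam(n,o),D);cv2.imwrite(f"pics/f_{n}.png",p[:,:,::-1])
    m=(p.max(2)<70)&(P[...,2]>.14)&(P[...,2]<.205)&(P[...,0]>.645)&(P[...,0]<.72)&(abs(P[...,1]+.155)<.03)
    if m.sum()>20: q=P[m];print(n,m.sum(),"s",np.percentile(q@ys,[2,98]),"top",np.percentile(q@a,[50,95,98]))
    # front face of back plate at x>, bottle cap, neighbours
    m=(P[...,2]>.142)&(P[...,2]<.158)&(np.hypot(P[...,0]-.649,P[...,1]+.158)<.025);q=P[m]
    if m.sum()>10: print("cap",m.sum(),np.round((q.min(0)+q.max(0))/2,4))
a=cv2.resize(cv2.imread('pics/f_wrist.png'),(400,300));c=cv2.resize(cv2.imread('pics/f_top.png')[140:290,250:450],(400,300),interpolation=2)
b=cv2.resize(cv2.imread('pics/f_scene.png')[120:300,160:400],(400,300),interpolation=2)
cv2.imwrite('pics/f.png',np.vstack([np.hstack([a,c]),np.hstack([b,b*0])]))
E
```

```text
t 23.35 q [ 0.235  0.102  0.243  2.248 -0.7    0.612 -0.66 ] tcp [ 0.4547 -0.1755  0.2154] F [ 0.4  0.3 -0.5] w 0.022 gf 0.0
x [ 0.912 -0.145  0.384] y [-0.06  -0.972 -0.225] z [ 0.406  0.182 -0.896]
top [346 203  11  10  88] [ 0.6475 -0.162   0.1492] [0.027 0.027 0.012] [152. 153. 160.]
scene [239 176   9   9  43] [ 0.654  -0.1596  0.148 ] [0.019 0.031 0.012] [122. 124. 128.]
cap 363 [ 0.638  -0.1604  0.1471]
scene 205 s [-0.19200397 -0.16346154] top [-0.24622968 -0.23063255 -0.23016101]
cap 45 [ 0.6544 -0.158   0.148 ]
top 148 s [-0.19297778 -0.16657599] top [-0.23514846 -0.22999447 -0.22782901]
cap 91 [ 0.6463 -0.1617  0.1493]
```

View pics/f.png

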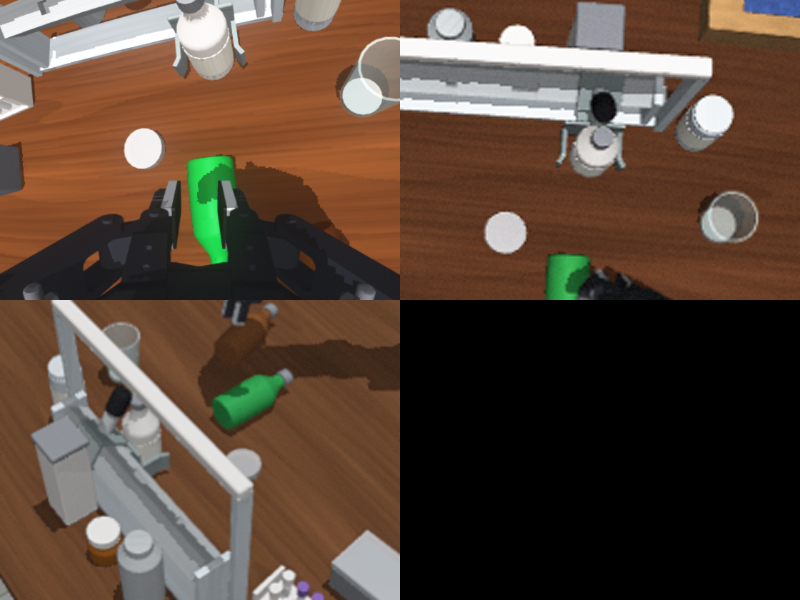

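The plunger is home and the white bottle is docked. But backing away knocked over the green look-alike, and the brown one looks disturbed too. I have to mend that, so I'll take a precise look.

Run:
```python
from h import *
o=r.get_obs()
im={}
for n in("wrist","scene","top"):
    p,D=eyes.grab_frame(n);P=cloud(cam(n,o),D);im[n]=p[:,:,::-1]
    h=cv2.cvtColor(p,cv2.COLOR_RGB2HSV)
    g=(h[...,0]>40)&(h[...,0]<80)&(h[...,1]>120)&(h[...,2]>40)&(D>0)
    g&=(P[...,2]>.01)&(P[...,2]<.2)&(P[...,0]>.3)&(P[...,0]<.7)&(abs(P[...,1]+.2)<.25)
    q=P[g]
    if len(q)>10:
        t=q[q[:,2]>np.percentile(q[:,2],70)];c,e,ang=cv2.minAreaRect(q[:,:2].astype(np.float32))
        print(n,"green",len(q),q.min(0).round(3),q.max(0).round(3),"rect",np.round(c,3),np.round(e,3),round(ang,1))
    g=(h[...,0]<15)&(h[...,1]>120)&(P[...,2]>.025)&(P[...,2]<.2)&(P[...,0]>.3)&(P[...,0]<.6)&(abs(P[...,1]+.27)<.15)
    k,l,st,ce=cv2.connectedComponentsWithStats(g.astype(np.uint8))
    for i in range(1,k):
        if st[i,4]>30:
            q=P[l==i];c,e,ang=cv2.minAreaRect(q[:,:2].astype(np.float32));print(n,"brown",st[i],q.min(0).round(3),q.max(0).round(3),"rect",np.round(c,3),np.round(e,3),round(ang,1))
s=cv2.resize(im["scene"][90:210,210:370],(800,600),interpolation=2);t=cv2.resize(im["top"][200:350,320:470],(300,300),interpolation=2)
s[300:,:300]=t;cv2.imwrite("pics/g.png",s)
```

```text
wrist green 7505 [ 0.369 -0.183  0.028] [ 0.501 -0.108  0.199] rect [ 0.435 -0.147] [0.131 0.074] 2.3
wrist brown [441 309  42  31 513] [ 0.392 -0.299  0.025] [ 0.416 -0.27   0.057] rect [ 0.407 -0.289] [0.034 0.015] 56.7
wrist brown [419 351  23  28 285] [ 0.369 -0.261  0.048] [ 0.388 -0.247  0.059] rect [ 0.378 -0.254] [0.022 0.01 ] 52.7
scene green 817 [ 0.365 -0.163  0.01 ] [ 0.503 -0.097  0.067] rect [ 0.435 -0.125] [0.066 0.138] 84.6
scene brown [288 127  32  30 523] [ 0.302 -0.304  0.025] [ 0.415 -0.233  0.064] rect [ 0.359 -0.276] [0.117 0.06 ] 19.3
top green 889 [ 0.365 -0.159  0.026] [ 0.498 -0.099  0.066] rect [ 0.432 -0.129] [0.132 0.06 ] 0.3
```

View pics/g.png

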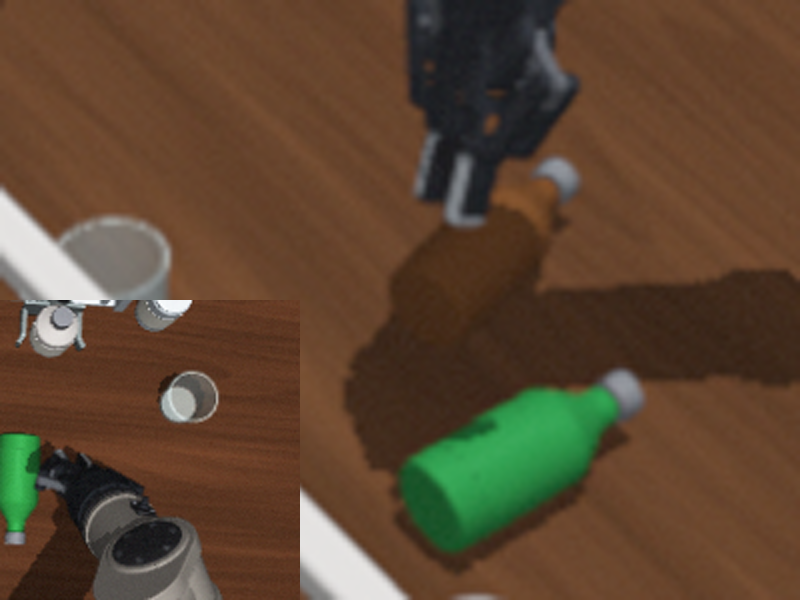

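Both look-alikes are lying down: green along x at about (.435,-.129), cap towards the robot, and brown at about (.36,-.276). There is time to try standing them up again. The plan is to move the green one out to a reachable spot, then lift it by the cap so it hangs upright.

Request:
arm_command(
  plan="-0.012 -0.035 0.006 0;-0.02 0.009 0.025 0;-0.023 0.018 0.042 0",
  hand=-1,
)

```text
clock: 24.12
tcp_pos: [0.4361, -0.1454, 0.1353]
orientation: [-2.865, 0.151, -0.603]
contact_force: [2.1, -0.2, -0.1]
grip_width: 0.0755
gripper_force: 0.0
```

```bash
python3 s.py
```

```text
t 24.12 q [ 0.275  0.212  0.153  2.381 -1.047  0.433 -0.314] tcp [ 0.4361 -0.1454  0.1353] F [ 2.1 -0.2 -0.1] w 0.0755 gf 0.0
x [ 0.911 -0.142  0.387] y [-0.057 -0.973 -0.225] z [ 0.408  0.183 -0.894]
```

Request:
arm_command(
  plan="0 0 0.03 0;0 0 0.03 0",
)

```text
clock: 24.38
tcp_pos: [0.4596, -0.1347, 0.0799]
orientation: [-2.865, 0.156, -0.596]
contact_force: [0.4, -0.2, 0.0]
grip_width: 0.0856
gripper_force: 0.0
```

```bash
python3 s.py
```

```text
t 24.38 q [ 0.368  0.361 -0.007  2.37  -1.351  0.325 -0.033] tcp [ 0.4596 -0.1347  0.0799] F [ 0.4 -0.2  0. ] w 0.0856 gf 0.0
x [ 0.913 -0.145  0.382] y [-0.06  -0.972 -0.226] z [ 0.405  0.183 -0.896]
```

Request:
arm_command(
  plan="0 0 0.02 0;0 0 0.02 0;0 0 0 0",
)

```text
clock: 24.75
tcp_pos: [0.477, -0.1294, 0.0482]
orientation: [-2.862, 0.155, -0.588]
contact_force: [0.9, -0.3, 0.9]
grip_width: 0.0855
gripper_force: 0.4
```

Request:
arm_command(
  plan="0 0 0 0;0 0 0 0;0 0 0 0",
  hand=1,
  grip_force=35,
)

```text
clock: 25.12
tcp_pos: [0.4793, -0.134, 0.0512]
orientation: [-2.868, 0.16, -0.6]
contact_force: [1.0, -3.6, 5.3]
grip_width: 0.0324
gripper_force: 2.2
```

```bash
python3 s.py
```

```text
t 25.12 q [ 0.626  0.464 -0.334  2.327 -1.367  0.169  0.004] tcp [ 0.4793 -0.134   0.0512] F [ 1.  -3.6  5.3] w 0.0324 gf 2.2
x [ 0.912 -0.147  0.384] y [-0.063 -0.973 -0.223] z [ 0.406  0.179 -0.896]
```

Request:
arm_command(
  plan="0 0 0 0;0 0 0 0;0 0 0 0",
  hand=-1,
)

```text
clock: 25.5
tcp_pos: [0.477, -0.1302, 0.0495]
orientation: [-2.865, 0.153, -0.591]
contact_force: [-0.1, 0.4, 0.7]
grip_width: 0.0842
gripper_force: 0.0
```

```bash
cat > gr.py <<'E'
from h import *
exec(open("s.py").read())
for n in("scene","top"):
    p,D=eyes.grab_frame(n);P=cloud(cam(n),D);h=cv2.cvtColor(p,cv2.COLOR_RGB2HSV)
    g=(h[...,0]>40)&(h[...,0]<80)&(h[...,1]>120)&(h[...,2]>40)&(P[...,2]>.01)&(P[...,2]<.2)
    q=P[g]
    if len(q)>10:
        c,e,a=cv2.minAreaRect(q[:,:2].astype(np.float32));print(n,"green",len(q),q.min(0).round(3),q.max(0).round(3),np.round(c,3),np.round(e,3),round(a,1))
        t=q[q[:,2]>.055];print("crest",np.round(t.mean(0),3),np.round(np.cov(t[:,:2].T)*1e6))
E
python3 gr.py
```

```text
t 25.5 q [ 0.625  0.466 -0.337  2.331 -1.366  0.17   0.004] tcp [ 0.477  -0.1302  0.0495] F [-0.1  0.4  0.7] w 0.0842 gf 0.0
x [ 0.914 -0.144  0.379] y [-0.059 -0.972 -0.226] z [ 0.401  0.185 -0.897]
scene green 812 [ 0.362 -0.101  0.01 ] [ 0.503 -0.032  0.066] [ 0.431 -0.069] [0.14  0.059] 8.7
crest [ 0.45  -0.067  0.059] [[706. 130.]
 [130. 133.]]
top green 763 [ 0.363 -0.104  0.026] [ 0.497 -0.035  0.154] [ 0.428 -0.072] [0.131 0.057] 9.5
crest [ 0.444 -0.069  0.06 ] [[843. 150.]
 [150. 110.]]
```

The green bottle rolled away from the fingers, towards the dish. Both look-alikes lie inside the arm's minimum reach, so more attempts risk the dish and the docked bottle. I'll stop here, lift clear and check the final state.

Request:
arm_command(
  plan="0.0152 -0.009 -0.036 0;0.0152 -0.009 -0.036 0;0.0152 -0.009 -0.036 0;0.015 -0.009 -0.036 0;0 0 0 0;0 0 0 0;0 0 0 0;0 0 0 0",
)

```text
clock: 26.6
tcp_pos: [0.4759, -0.1299, 0.208]
orientation: [-2.864, 0.154, -0.586]
contact_force: [0.1, 0.1, 0.2]
grip_width: 0.0852
gripper_force: 0.0
```

```bash
python3 gr.py; python3 b.py | tail -2
python3 - <<'E'
from h import *
a=np.array([-.5735,-.0193,.819])
for n in("top","scene"):
    z=np.load(n+".npz");C=cam(n);p,D=eyes.grab_frame(n);P=cloud(C,D)
    for P_,w in((cloud(C,z["D"]),"before"),(P,"now")):
        m=(P_[...,2]>.010)&(P_[...,2]<.020)&(np.hypot(P_[...,0]-.523,P_[...,1]+.05)<.06);q=P_[m];m2=m&(np.load(n+".npz")["p"].min(2)>120 if w=="before" else p.min(2)>120);q=P_[m2];print(n,w,"dish",m2.sum(),np.round(q.mean(0),4),np.round(np.ptp(q,axis=0),3))
    m=(p.max(2)<70)&(P[...,2]>.14)&(P[...,2]<.205)&(P[...,0]>.645)&(P[...,0]<.72)&(abs(P[...,1]+.155)<.03);q=P[m];print("knob top",np.percentile(q@a,[95,98]))
E
```

```text
t 26.6 q [ 0.179  0.109  0.168  2.257 -0.682  0.546 -0.785] tcp [ 0.4759 -0.1299  0.208 ] F [0.1 0.1 0.2] w 0.0852 gf 0.0
x [ 0.915 -0.144  0.376] y [-0.059 -0.972 -0.229] z [ 0.398  0.187 -0.898]
scene green 830 [ 0.36  -0.082  0.011] [ 0.5   -0.015  0.066] [ 0.429 -0.054] [0.139 0.062] 8.3
crest [ 0.449 -0.052  0.059] [[738. 123.]
 [123. 125.]]
top green 910 [ 0.362 -0.09   0.03 ] [ 0.495 -0.021  0.066] [ 0.427 -0.059] [0.131 0.059] 9.0
crest [ 0.443 -0.057  0.058] [[752. 112.]
 [112. 107.]]
top [346 203  11  11  86] [ 0.6467 -0.1619  0.1483] [0.029 0.026 0.013] [151. 153. 160.]
scene [239 176   8   9  43] [ 0.6545 -0.1574  0.1495] [0.015 0.026 0.012] [121. 124. 128.]
top before dish 295 [ 0.524  -0.0507  0.0152] [0.057 0.058 0.01 ]
top now dish 291 [ 0.5244 -0.0502  0.015 ] [0.056 0.057 0.01 ]
knob top [-0.22947638 -0.2284969 ]
scene before dish 203 [ 0.5208 -0.0485  0.0161] [0.043 0.062 0.009]
scene now dish 203 [ 0.5204 -0.0486  0.0161] [0.042 0.06  0.009]
knob top [-0.23045398 -0.22949216]
```

```bash
python3 -c "
from bench import ticket
print(ticket.hand_in())"
```

```text
the job is handed in; nothing more can be done
None
```

The carrier is locked at the tower end with the plunger home and the white bottle rests against the fork's back, but I knocked over the green and brown look-alike bottles. My one attempt to pick up the green one only rolled it farther, so I handed in with both still lying on the bench; the dish did not move, and I did not re-measure the other bystanders.

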